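# Set out the two gingerbread show piles on the stall

## Robot

A 7-joint arm with a two-finger parallel gripper is mounted at the origin on the work surface. World frame = base frame: x ahead of the robot, y to its left, z up, the work surface at z = 0. Lengths are in m, angles in rad, forces in N, time in s.
With the tool pointing down it reaches from about 0.4 to 0.85 m from the base axis. Payload 10.4 kg.
Tool frame: the origin (TCP) lies at the centre of the arm's flange, where the gripper is bolted on; the fingertips stand 182 mm ahead of it and the grasp point (between the pads) lies r.grasp_offset ahead of it (r.grasp_offset is the distance from the TCP to the grasp point, in m); z points along the fingers, y is the line along which they close (so a half turn about z gives the same grasp; the last joint's range is limited). The gripper opens to 87 mm and grips with 3 to 60 N. Pads are 19 mm wide; open, the fingers measure 117 mm over their backs; the gripper's body (75 mm by 190 mm) begins 51 mm behind the grasp point.
Start: joints at [-1.278, 0.332, -0.065, 1.46, 0.022, 1.35, -0.088], TCP at [0.194, 0.594, 0.405] pointing down, gripper open.
Joint ranges: [-2.6, 2.6], [-0.5, 2.12], [-1.47, 1.34], [0.16, 2.42], [-1.27, 4.41], [0.06, 2.06], [-2.6, 2.6]. Speed limits (rad/s): [2.22, 2.22, 2.79, 2.79, 3.14, 3.14, 3.14].

## Interface

Orientations are given as a unit quaternion [x, y, z, w].
In Python, from bench import status, vision, job, spotter, r gives the robot as it stands. The module is installed in compiled form; this text tells all that it offers.
- The arm moves only by the tool play_rows, never from a script. Its argument "series" is a list of rows, each a list of 6 numbers: the shift along the tool's x, y, z each as a share of 150 mm, from -1 to 1, then the turn, a rotation vector about the tool's x, y, z each as a share of 30 degrees, from -1 to 1. In form: [[x, y, z, ax, ay, az], ...]. A call has 1 to 5 rows; each row is the pose to reach, as a shift and turn from the pose commanded when the call began, along the tool's axes at that moment; what a row does not reach only later rows make up. A row lasts 1/10 s, in which the tool goes at most 50 mm and 8.59 degrees, less where a joint would pass 70% of its speed; a pose out of reach is approached as far as the arm can. A call with a number of a shift or a turn outside -1 to 1 is refused whole. A call with a gripper value outside its range is refused whole. "fingers" is the opening, from -1 (shut) to 1 (fully open), set as the call begins (left out, the last holds). The fingers move at their own pace and stop on an object; "squeeze" is the grip in N (left out, the last holds). Time passes only in rows, so rows that repeat a pose let the fingers close. It gives the time, the measured TCP pose, the force, the opening and the grip force at its end, in the units of the state.
- status.read_state(): the state, without advancing time (a new reading comes with each control period).
- vision.camera(name): name is "scene" or "top"; returns the picture (400x640x3 uint8, blue, green, red); there is no depth.
- vision.calibration(name): a dict with "fx", "fy", "cx", "cy" (pixels), "D" ([k1, k2, p1, p2, k3] as OpenCV has them; the pictures are not rectified), "rvec" (rotation vector, rad) and "tvec" (3), from world to camera coordinates, as OpenCV has them. Camera axes: x right, y down, z forward; pixel columns grow to the right and rows downward; lengths in m; the calibration is good to about 2 mm. A picture is of the moment at which its call begins. calibration takes no time and is no camera call.
- job.close_job(): hands the job in; it is judged then, once.
Trained networks look in the newest picture that a camera, given by its name, has taken for a name from the list of things; names that differ only in an ending like _2 or _b are one class to them, and where a whole thing is asked for, a point or a joint stands for the part that bears it (a point fixed in the world has none). Each returns a list of dicts, best first, with "conf" (0 to 1); they miss things now and then, are a little off and sometimes report something else, mostly with a low value. They report only what shows in the picture. A call takes as long as a camera call.
- spotter.boxes_of(camera, name): "point" ([x, y, z] in m, in world coordinates, good to about 4 mm: the middle of the surface that is visible of it).
- spotter.regions_of(camera, name): "pixels" (400x640 bool, what is visible of it).
The state is a dict: "time": time; "joint_positions": joint angles; "joint_vel": joint speeds; "joint_torque": joint torques, N m; "ee_pos": TCP position; "eef_rot": TCP orientation; "ft_force": force on the tool from outside, world axes, zero at the start; "torque": the same for the moment, N m; "width": finger opening in m; "grip_force": force on a finger pad.
Only numpy, scipy, OpenCV 4.12 (cv2) and the standard library are available. Lean on these libraries where they do the work, as an engineer would, in place of code of your own. Each camera call takes 0.05 s, during which the arm holds its last target. There are 200 camera calls.

## Task

Make up the two show piles at the gingerbread stall with the round iced gingerbreads: in the middle of the red-floored tray lay the large round red-iced one with the small round red-iced one centred on top of it, and in the middle of the white-floored tray do the same with the two white-iced rounds. Every piece lies flat, icing up; leave the two square gingerbreads and the plain un-iced round one where they are.

Things in the scene. Friction and masses are not known exactly. Their poses are not given: they have to be found in the camera images.
- tray_red: shallow square display tray, 120 x 120 mm outside, fixed to the counter, with a green rim 4 mm thick whose top is 10 mm above the counter; the inside floor, 112 x 112 mm, is red and 4 mm above the counter. Origin: centre of its underside on the counter, x and y along its sides, z up
- large_red: round gingerbread, large, upright drum 62 mm across and 20 mm high in all: dark brown dough 17 mm high and on it a flat red icing disc 52 mm across, 3 mm thick. Loose, lies flat with the icing up; about 50 g. Origin: centre of its underside, z up
- small_red: round gingerbread, small, upright drum 44 mm across and 20 mm high in all: dark brown dough 17 mm high and on it a flat red icing disc 34 mm across, 3 mm thick. Loose, lies flat with the icing up; about 26 g. Origin: centre of its underside, z up
- square_red: square gingerbread 50 x 50 mm, 20 mm high, dark brown with a square red icing 40 mm wide. Loose; not wanted, to be left where it lies. Origin: centre of its underside, x and y along its sides, z up
- tray_white: shallow square display tray, 120 x 120 mm outside, fixed to the counter, with a green rim 4 mm thick whose top is 10 mm above the counter; the inside floor, 112 x 112 mm, is white and 4 mm above the counter. Origin: centre of its underside on the counter, x and y along its sides, z up
- large_white: round gingerbread, large, upright drum 62 mm across and 20 mm high in all: dark brown dough 17 mm high and on it a flat white icing disc 52 mm across, 3 mm thick. Loose, lies flat with the icing up; about 50 g. Origin: centre of its underside, z up
- small_white: round gingerbread, small, upright drum 44 mm across and 20 mm high in all: dark brown dough 17 mm high and on it a flat white icing disc 34 mm across, 3 mm thick. Loose, lies flat with the icing up; about 26 g. Origin: centre of its underside, z up
- square_white: square gingerbread 50 x 50 mm, 20 mm high, dark brown with a square white icing 40 mm wide. Loose; not wanted, to be left where it lies. Origin: centre of its underside, x and y along its sides, z up
- plain_round: large round gingerbread without coloured icing, 62 mm across, 20 mm high, brown all over. Loose; not wanted, to be left where it lies. Origin: centre of its underside, z up

How it is judged:
By the outcome, as a careful person would: the job done as asked, in the order asked, and still so for the second after the job is handed in, with the robot touching nothing.
It also fails if it takes over 109 s, if anything falls off the work surface, if the arm or the gripper's body presses on something with over 40 N, if the wrist force passes 120 N, or if a joint passes its speed limit or range.

## Working session

There is one attempt and no reset: what is moved stays moved. The work goes in short steps, Python scripts to look and compute and a tool call to move; the robot and the scene stay as the last step left them, time stands still between calls to the robot, and variables do not carry over. Pictures are saved under pics/ and viewed, at most 14 in all, crops included, and the job is handed in when it is done.

Besides the shell and the picture viewer there is one more tool, called after ">>>" as name(argument=value, ...) on one line, values as JSON. play_rows: Moves the arm, as the interface text tells. Shift numbers are shares of 150 mm and turn numbers shares of 30 degrees, none past 1 either way. Its arguments: {"type":"object","properties":{"series":{"type":"array","items":{"type":"array","items":{"type":"number"}}},"fingers":{"type":"number"},"squeeze":{"type":"number"}},"required":["series"]}

```bash
mkdir -p pics
python3 - <<'E'
from bench import status, vision, job, spotter, r
import cv2,numpy as np
s=status.read_state();print(s, r.grasp_offset)
for c in("scene","top"):
    im=vision.camera(c);cv2.imwrite(f"pics/{c}0.png",im);k=vision.calibration(c);print(c,k)
    R=cv2.Rodrigues(np.array(k["rvec"],float))[0];print("campos",-R.T@np.array(k["tvec"]).ravel())
    for n in "tray_red large_red small_red square_red tray_white large_white small_white square_white plain_round".split():
        print(c,n,[(np.round(d["point"],3).tolist(),round(d["conf"],2)) for d in spotter.boxes_of(c,n)][:3])
E
```

```text
{'time': 0.0, 'joint_positions': array([-1.27757247,  0.3328726 , -0.06469816,  1.46096316,  0.02164106,
        1.34991517, -0.08850355]), 'joint_vel': array([ 0.00014211, -0.00141256, -0.00010543, -0.00088446, -0.00028366,
       -0.00022848,  0.00101945]), 'joint_torque': array([-2.33155624e-04, -6.23278069e+01,  2.44907301e-02, -3.89888978e+01,
       -6.13534916e-02,  4.00989444e-02,  1.53819396e-04]), 'ee_pos': array([0.19408442, 0.5939571 , 0.40394289]), 'eef_rot': array([ 1.57243980e-01,  9.87559515e-01, -7.28343143e-04, -6.02963957e-05]), 'ft_force': array([-0.23529689, -0.18993961,  0.20085884]), 'torque': array([ 0.03264898, -0.02224322,  0.04311646]), 'grip_force': 0.0, 'width': 0.08721020161425551} 0.1635
scene {'fx': 387.531636055913, 'fy': 387.531636055913, 'cx': 327.01454471653597, 'cy': 203.27614252374312, 'D': array([-0.02700303,  0.        ,  0.        ,  0.        ,  0.        ]), 'rvec': array([ 1.93591779,  1.738011  , -0.59100191]), 'tvec': array([-0.06076893, -0.40572492,  1.23966832])}
campos [ 1.07284867 -0.04745447  0.74285053]
scene tray_red [([0.631, 0.00
[... 569 characters left out ...]
 ,  0.        ,  0.        ]), 'rvec': array([ 2.13177728, -2.14497614,  0.1798255 ]), 'tvec': array([0.01468416, 0.55813731, 1.03693728])}
campos [0.3823095  0.01672128 1.11379156]
top tray_red [([0.627, 0.003, 0.003], 0.67)]
top large_red [([0.456, -0.223, 0.024], 0.71)]
top small_red [([0.624, 0.193, 0.02], 0.48)]
top square_red [([0.461, 0.227, 0.024], 0.8)]
top tray_white [([0.615, -0.209, 0.003], 0.77), ([0.457, -0.058, 0.018], 0.23)]
top large_white [([0.478, -0.373, 0.021], 0.78)]
top small_white [([0.458, -0.061, 0.019], 0.69), ([0.477, 0.367, 0.017], 0.5)]
top square_white [([0.48, 0.372, 0.018], 0.85)]
top plain_round [([0.425, 0.073, 0.017], 0.75), ([0.617, -0.208, 0.007], 0.22)]
```

View pics/top0.png

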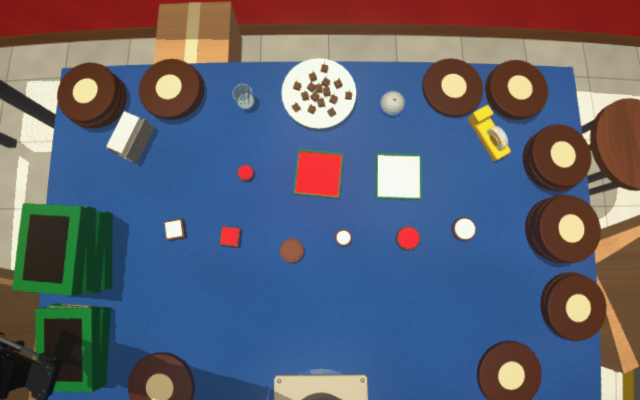

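View pics/scene0.png

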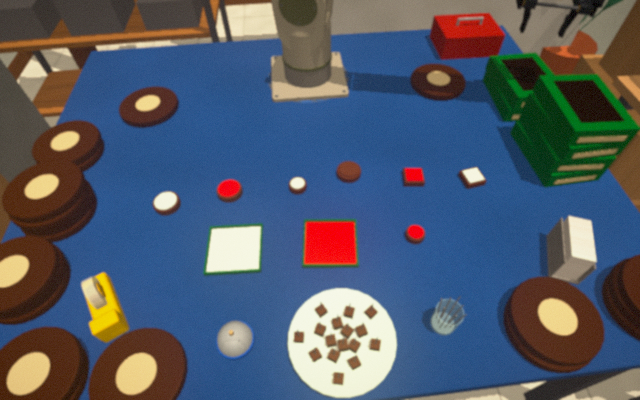

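```bash
cat > h.py <<'E'
from bench import status, vision, job, spotter, r
import cv2,numpy as np
from scipy.spatial.transform import Rotation as Ro
def cal(c):
    k=vision.calibration(c);K=np.array([[k["fx"],0,k["cx"]],[0,k["fy"],k["cy"]],[0,0,1]])
    return K,np.array(k["D"]),cv2.Rodrigues(np.array(k["rvec"],float))[0],np.array(k["tvec"],float).ravel()
def und(c,px): K,D,R,t=cal(c);return cv2.undistortPoints(np.array(px,float).reshape(-1,1,2),K,D)[:,0]
def proj(c,P): K,D,R,t=cal(c);return cv2.projectPoints(np.array(P,float).reshape(-1,1,3),cv2.Rodrigues(R)[0],t,K,D)[0][:,0]
def tri(pa,pb):
    M=[np.c_[cal(c)[2],cal(c)[3]] for c in("top","scene")]
    X=cv2.triangulatePoints(M[0],M[1],und("top",pa).T,und("scene",pb).T);return (X[:3]/X[3]).T
def plane(c,px,z):
    K,D,R,t=cal(c);o=-R.T@t;d=(R.T@np.c_[und(c,px),np.ones(len(np.reshape(px,(-1,2))))].T).T
    return o+d*((z-o[2])/d[:,2])[:,None]
def blob(c,im,P,col,rad):
    """mask of red/white component nearest projection of P"""
    b,g,rr=[im[...,i].astype(int) for i in range(3)]
    m=((rr-np.maximum(b,g)>90) if col=="red" else (np.minimum(np.minimum(b,g),rr)>150)).astype(np.uint8)
    n,l,st,ce=cv2.connectedComponentsWithStats(m)
    p=proj(c,[P])[0];d=np.linalg.norm(ce-p,axis=1);d[st[:,4]<25]=1e9;d[0]=1e9
    i=d.argmin();return (l==i),ce[i],st[i,4],d[i]
def go(g,yaw0=0):
    """tool shift in shares from present pose to grasp point g (world), tool down with tool x=-X, y=+Y (+yaw)"""
    s=status.read_state();R=Ro.from_quat(s["eef_rot"]);T=np.array(g)+[0,0,r.grasp_offset]
    Rt=Ro.from_euler('z',yaw0,degrees=True)*Ro.from_quat([0,1,0,0])
    return np.round(R.inv().apply(T-s["ee_pos"])/.15,3),np.round((R.inv()*Rt).as_rotvec(degrees=True)/30,3)
E
python3 - <<'E'
from h import *
t=cv2.imread("pics/top0.png");s=cv2.imread("pics/scene0.png")
for n,P,col in [("large_red",(.46,-.223,.02),"red"),("small_red",(.629,.192,.02),"red"),("large_white",(.482,-.374,.02),"white"),("small_white",(.464,-.059,.02),"white"),("tray_red",(.629,.002,.004),"red"),("tray_white",(.615,-.209,.004),"white")]:
    a=blob("top",t,P,col,0);b=blob("scene",s,P,col,0);z=.004 if "tray" in n else .02
    print(n,a[1:],b[1:],"tri",tri(a[1],b[1]).round(4),"top",plane("top",a[1],z).round(4),"sc",plane("scene",b[1],z).round(4))
    if "tray" in n:
        for c,m in(("top",a[0]),("scene",b[0])):
            px=np.argwhere(m)[:,::-1]; print(cv2.minAreaRect((plane(c,px,z)[:,:2]*1000).astype(np.float32)))
print(go((.46,-.223,.2)))
print(proj("top",[[.194,.594,.22],[.194,.594,.4]]))
E
```

```text
large_red (array([408.20454545, 237.46022727]), np.int32(352), np.float64(2.8474830746500057)) (array([228.45652174, 188.26397516]), np.int32(322), np.float64(1.8735970396442958)) tri [[ 0.4538 -0.2273  0.017 ]] top [[ 0.4536 -0.2262  0.02  ]] sc [[ 0.4563 -0.2269  0.02  ]]
small_red (array([244.74172185, 171.86754967]), np.int32(151), np.float64(0.9385828118359402)) (array([415.31216931, 231.6031746 ]), np.int32(189), np.float64(0.5294193223001414)) tri [[0.6269 0.1926 0.0185]] top [[0.6267 0.1928 0.02  ]] sc [[0.6278 0.1916 0.02  ]]
large_white (array([464.61538462, 228.40307692]), np.int32(325), np.float64(2.7252414373571696)) (array([164.83596215, 200.24921136]), np.int32(317), np.float64(1.8501089027380149)) tri [[ 0.4753 -0.3762  0.0184]] top [[ 0.475  -0.3749  0.02  ]] sc [[ 0.4765 -0.3763  0.02  ]]
small_white (array([343.09333333, 237.14666667]), np.int32(150), np.float64(3.210067968230059)) (array([297.04511278, 182.38345865]), np.int32(133), np.float64(2.529471652308694)) tri [[ 0.4559 -0.0603  0.0197]] top [[ 0.4559 -0.06    0.02  ]] sc [[ 0.4562 -0.0606  0.02  ]]
tray_re
[... 370 characters left out ...]
7460938, 1.4741325378417969), (112.86858367919922, 106.4071044921875), 83.75162506103516)
tray_white (array([398.54561102, 176.1319564 ]), np.int32(1743), np.float64(0.7980518496195926)) (array([233.84299407, 248.71474213]), np.int32(2191), np.float64(1.5847148977396814)) tri [[ 0.6169 -0.2111  0.002 ]] top [[ 0.6165 -0.2106  0.004 ]] sc [[ 0.6182 -0.2108  0.004 ]]
((617.0105590820312, -211.10873413085938), (110.23711395263672, 111.9838638305664), 88.14167022705078)
((615.4651489257812, -210.66136169433594), (112.30770874023438, 110.26557159423828), 87.81627655029297)
(array([-3.377, -4.628,  0.275]), array([ 0.   ,  0.   , -0.603]))
[[ 41.01302889 353.75166445]
 [-16.94891208 370.66745958]]
```

Both views agree to about 2 mm: icings come out 17–20 mm high and the tray floors about 2 mm. The red tray is turned about −6°. First I raise the arm clear of the crates and square it up.

>>> play_rows(series=[[0,0,-0.33,0,0,0],[0,0,-0.67,0,0,0],[0,0,-0.67,0,0,-0.28],[0,0,-0.67,0,0,-0.56],[0,0,-0.67,0,0,-0.603]], fingers=1, squeeze=12)

```text
time: 1.5
ee_pos: [0.1941, 0.5941, 0.5055]
eef_rot: [-0.002, 1.0, 0.0, 0.0]
ft_force: [0.1, -0.2, -0.1]
width: 0.087
grip_force: 0.0
```

>>> play_rows(series=[[-0.2,-0.25,0,0,0,0],[-0.4,-0.5,0,0,0,0],[-0.6,-0.75,0,0,0,0],[-0.8,-1,0,0,0,0],[-0.8,-1,0,0,0,0]])

```text
time: 2.0
ee_pos: [0.3193, 0.4388, 0.5058]
eef_rot: [0.007, 1.0, -0.0, 0.001]
ft_force: [-0.5, 0.8, -0.1]
width: 0.0868
grip_force: 0.0
```

>>> play_rows(series=[[-0.2,-0.25,0,0,0,0],[-0.4,-0.5,0,0,0,0],[-0.6,-0.75,0,0,0,0],[-0.8,-1,0,0,0,0],[-0.8,-1,0,0,0,0]])

```text
time: 2.5
ee_pos: [0.438, 0.2881, 0.5054]
eef_rot: [0.007, 1.0, -0.001, 0.001]
ft_force: [-1.0, -0.0, -0.1]
width: 0.0872
grip_force: 0.0
```

>>> play_rows(series=[[-0.05,-0.3,0.1,0,0,0],[-0.1,-0.6,0.3,0,0,0],[-0.13,-0.9,0.5,0,0,0],[-0.13,-1,0.6,0,0,0]])

```text
time: 2.9
ee_pos: [0.4536, 0.1408, 0.4136]
eef_rot: [0.004, 1.0, -0.0, -0.001]
ft_force: [0.0, -0.2, -0.1]
width: 0.087
grip_force: 0.0
```

>>> play_rows(series=[[0,-0.33,0.1,0,0,0],[0,-0.63,0.2,0,0,0],[0,-0.93,0.3,0,0,0],[0,-1,0.4,0,0,0]])

```text
time: 3.3
ee_pos: [0.4531, -0.0105, 0.3548]
eef_rot: [0.005, 1.0, -0.0, 0.0]
ft_force: [1.1, 0.3, -0.2]
width: 0.0871
grip_force: 0.0
```

>>> play_rows(series=[[0,-0.33,0.1,0,0,0],[0,-0.63,0.2,0,0,0],[0,-0.93,0.3,0,0,0],[0,-1,0.4,0,0,0],[0,-1,0.4,0,0,0]])

```text
time: 3.8
ee_pos: [0.4526, -0.1573, 0.2936]
eef_rot: [0.003, 1.0, -0.0, -0.002]
ft_force: [-0.4, 0.0, -0.4]
width: 0.0872
grip_force: 0.0
```

```bash
python3 -c "
from h import *
print(status.read_state()['ee_pos'],go((.4545,-.2265,.085)))"
```

```text
[ 0.45263775 -0.15733471  0.29358765] (array([-0.016, -0.461,  0.301]), array([-0.001, -0.006, -0.013]))
```

>>> play_rows(series=[[-0.016,-0.3,0,0,0,0],[-0.016,-0.461,0.1,0,0,0],[-0.016,-0.461,0.3,0,0,0],[-0.016,-0.461,0.3,0,0,0],[-0.016,-0.461,0.3,0,0,0]])

```text
time: 4.3
ee_pos: [0.4565, -0.2237, 0.2507]
eef_rot: [-0.0, 1.0, 0.0, -0.0]
ft_force: [-0.8, -0.2, 0.9]
width: 0.0872
grip_force: 0.0
```

```bash
python3 -c "
from h import *
cv2.imwrite('pics/s1.png',cv2.resize(vision.camera('scene')[100:280,140:380],None,fx=3,fy=3));
print(status.read_state()['ee_pos'],go((.4545,-.2265,.0215)))"
```

```text
[ 0.45671309 -0.22391173  0.25133889] (array([ 0.015, -0.017,  0.442]), array([0.001, 0.001, 0.002]))
```

View pics/s1.png

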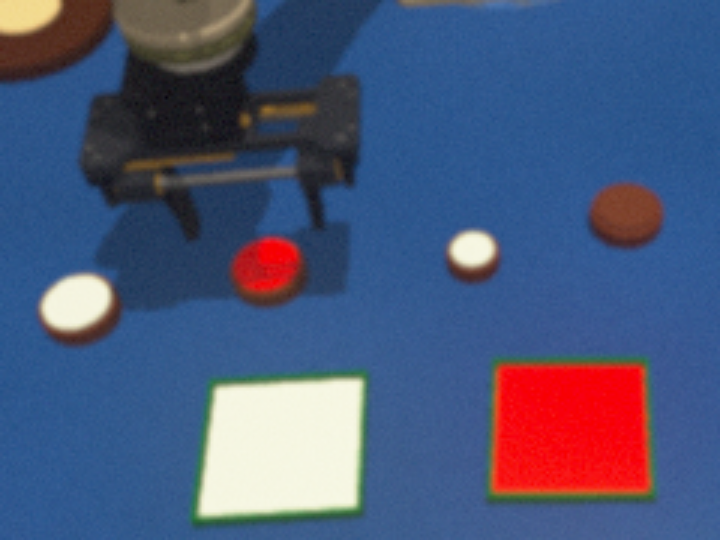

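The gripper is straight above large_red (crop 268,268), with a finger on either side of it. I descend and grip.

>>> play_rows(series=[[0.01,-0.015,0.2,0,0,0],[0.01,-0.015,0.35,0,0,0],[0.01,-0.015,0.44,0,0,0],[0.01,-0.015,0.44,0,0,0],[0.01,-0.015,0.44,0,0,0]])

```text
time: 4.85
ee_pos: [0.455, -0.2272, 0.1853]
eef_rot: [-0.0, 1.0, -0.0, 0.001]
ft_force: [0.5, -0.4, -0.4]
width: 0.0872
grip_force: 0.0
```

>>> play_rows(series=[[0,0,0,0,0,0],[0,0,0,0,0,0],[0,0,0,0,0,0],[0,0,0,0,0,0],[0,0,0,0,0,0]], fingers=-1, squeeze=12)

```text
time: 5.35
ee_pos: [0.4545, -0.2273, 0.1844]
eef_rot: [0.0, 1.0, 0.0, 0.0]
ft_force: [-0.7, 1.1, 4.5]
width: 0.0612
grip_force: 12.0
```

>>> play_rows(series=[[0,0,-0.2,0,0,0],[0,0,-0.4,0,0,0],[-0.2,0.2,-0.4,0,0,0],[-0.4,0.4,-0.4,0,0,0],[-0.5,0.6,-0.4,0,0,0]])

```text
time: 5.85
ee_pos: [0.5313, -0.1356, 0.2446]
eef_rot: [-0.0, 1.0, 0.0, 0.001]
ft_force: [-0.1, 0.1, -1.1]
width: 0.0616
grip_force: 12.0
```

>>> play_rows(series=[[-0.2,0.25,0,0,0,0],[-0.4,0.5,0,0,0,0],[-0.6,0.75,0,0,0,0],[-0.637,0.927,0,0,0,0],[-0.637,0.927,0,0,0,0]])

```text
time: 6.35
ee_pos: [0.6259, 0.0073, 0.2433]
eef_rot: [-0.003, 1.0, 0.001, -0.0]
ft_force: [-0.4, -0.3, -0.2]
width: 0.0615
grip_force: 12.0
```

>>> play_rows(series=[[0,0,0,0,0,0],[0,0,0,0,0,0]])

```text
time: 6.55
ee_pos: [0.6246, 0.0002, 0.2442]
eef_rot: [0.001, 1.0, -0.0, -0.0]
ft_force: [-0.8, 0.2, -1.0]
width: 0.0615
grip_force: 12.0
```

Run:
```python
from h import *
s=status.read_state();print(s['ee_pos'],s['eef_rot'],s['width'])
im=vision.camera('scene');cv2.imwrite('pics/s2.png',cv2.resize(im[130:290,220:440],None,fx=3,fy=3))
print(go((.625,.0017,.0265)))
```

```text
[6.24591313e-01 1.99265284e-04 2.44179005e-01] [ 9.27667281e-04  9.99999487e-01 -3.47940633e-04 -2.10267886e-04] 0.06148924290973408
(array([-0.003,  0.011,  0.362]), array([-0.001, -0.   , -0.004]))
```

View pics/s2.png

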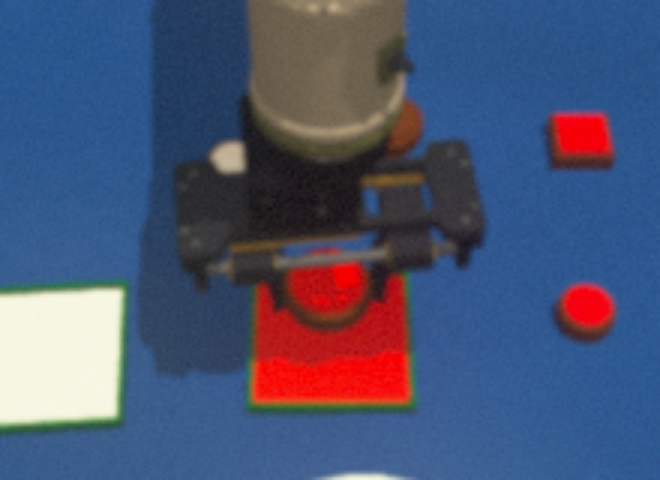

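large_red is held level over the red tray (crop 325,285). I lower it, then open part way so the fingers stay inside the rim.

>>> play_rows(series=[[-0.003,0.01,0.15,0,0,0],[-0.003,0.01,0.27,0,0,0],[-0.003,0.01,0.33,0,0,0],[-0.003,0.01,0.36,0,0,0],[-0.003,0.01,0.36,0,0,0]])

```text
time: 7.1
ee_pos: [0.6254, 0.0027, 0.1902]
eef_rot: [0.0, 1.0, -0.0, -0.0]
ft_force: [-0.4, 0.1, -1.1]
width: 0.0614
grip_force: 12.0
```

>>> play_rows(series=[[0,0,0,0,0,0],[0,0,0,0,0,0]])

```text
time: 7.3
ee_pos: [0.6258, 0.0031, 0.1911]
eef_rot: [0.0, 1.0, 0.0, 0.001]
ft_force: [0.1, -0.9, -0.5]
width: 0.0613
grip_force: 12.0
```

>>> play_rows(series=[[0.003,-0.006,0.013,0,0,0],[0.003,-0.006,0.013,0,0,0],[0.003,-0.006,0.013,0,0,0]])

```text
time: 7.6
ee_pos: [0.6251, 0.0023, 0.1885]
eef_rot: [0.0, 1.0, 0.0, 0.0]
ft_force: [0.3, -0.1, 0.7]
width: 0.0616
grip_force: 12.0
```

>>> play_rows(series=[[0,0,0,0,0,0],[0,0,0,0,0,0],[0,0,0,0,0,0]], fingers=0.66)

```text
time: 7.9
ee_pos: [0.625, 0.0024, 0.1882]
eef_rot: [0.0, 1.0, 0.0, -0.0]
ft_force: [-0.8, -0.3, -0.0]
width: 0.0709
grip_force: 0.0
```

>>> play_rows(series=[[0,0,-0.15,0,0,0],[0,0,-0.35,0,0,0],[0,0,-0.5,0,0,0],[-0.1,0.3,-0.5,0,0,0],[-0.1,0.6,-0.5,0,0,0]])

```text
time: 8.4
ee_pos: [0.6412, 0.0921, 0.2646]
eef_rot: [0.002, 1.0, 0.0, 0.001]
ft_force: [-0.4, 1.3, -0.5]
width: 0.0722
grip_force: 0.0
```

>>> play_rows(series=[[0,0.3,0,0,0,0],[0.09,0.5,0,0,0,0],[0.09,0.67,0,0,0,0],[0.09,0.67,0,0,0,0],[0.09,0.67,0,0,0,0]], fingers=1)

```text
time: 8.9
ee_pos: [0.6264, 0.1932, 0.2631]
eef_rot: [-0.001, 1.0, -0.0, -0.0]
ft_force: [0.1, -1.8, 0.6]
width: 0.0869
grip_force: 0.0
```

Run:
```python
from h import *
s=status.read_state();print(s['ee_pos'],s['eef_rot'],s['width'])
for c in("top","scene"):
    im=vision.camera(c);cv2.imwrite(f'pics/{c}3.png',im)
    for n in("large_red","small_red"):
        print(c,n,[(np.round(d["point"],3).tolist(),round(d["conf"],2)) for d in spotter.boxes_of(c,n)][:2])
        for d in spotter.regions_of(c,n)[:2]:
            p=np.argwhere(d["pixels"])[:,::-1];print(round(d["conf"],2),len(p),p.mean(0).round(1))
a=[cv2.resize(cv2.imread('pics/top3.png')[110:250,220:360],(600,600))[:,:400],cv2.resize(cv2.imread('pics/scene3.png')[190:290,285:385],(400,600))]
b=cv2.resize(cv2.imread('pics/top3.png')[120:220,260:360],(400,400));d=cv2.resize(cv2.imread('pics/scene3.png')[190:290,280:380],(400,400))
cv2.imwrite('pics/c3.png',np.hstack([b,d]))
print(go((.627,.1923,.0215)))
```

```text
[0.62639502 0.19320204 0.26314964] [-5.52849458e-04  9.99999831e-01 -1.65409328e-04 -7.02197688e-05] 0.0869074272706713
top large_red [([0.626, 0.006, 0.026], 0.74)]
0.7 455 [318.1 172.5]
top small_red [([0.625, 0.001, 0.026], 0.59)]
0.71 65 [246.4 176.2]
scene large_red [([0.632, 0.003, 0.017], 0.59)]
0.97 615 [330.2 240.5]
scene small_red [([0.634, 0.192, 0.016], 0.74)]
0.89 284 [414.4 234.5]
0.62 53 [481.7 176.5]
(array([-0.003, -0.002,  0.522]), array([ 0.   ,  0.   , -0.001]))
```

View pics/c3.png

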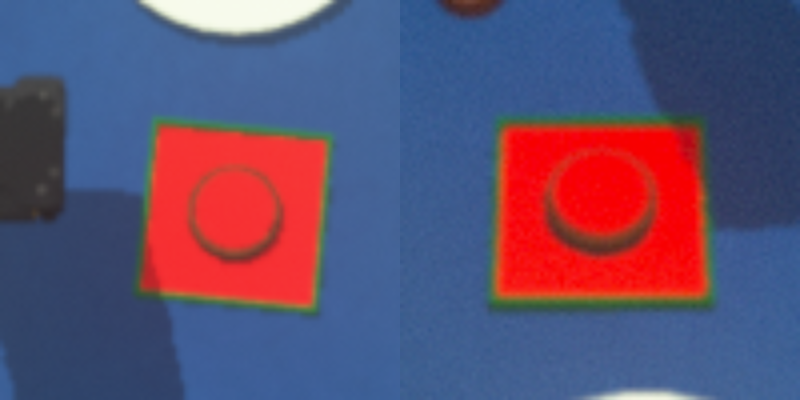

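large_red lies flat in the red tray, with the icing circle at about top pixel (318.5,172.5) and scene pixel (330.5,239). Next I grip small_red and work out the exact position of large_red.

>>> play_rows(series=[[-0.003,-0.002,0.2,0,0,0],[-0.003,-0.002,0.4,0,0,0],[-0.003,-0.002,0.52,0,0,0],[-0.003,-0.002,0.52,0,0,0],[-0.003,-0.002,0.52,0,0,0]])

```text
time: 9.9
ee_pos: [0.6272, 0.1925, 0.1853]
eef_rot: [0.0, 1.0, -0.0, 0.0]
ft_force: [0.7, -0.2, -0.4]
width: 0.0869
grip_force: 0.0
```

>>> play_rows(series=[[0,0,0,0,0,0],[0,0,0,0,0,0],[0,0,0,0,0,0],[0,0,0,0,0,0],[0,0,0,0,0,0]], fingers=-1, squeeze=10)

```text
time: 10.4
ee_pos: [0.627, 0.1925, 0.1854]
eef_rot: [0.0, 1.0, 0.0, 0.0]
ft_force: [-0.7, -0.0, 0.4]
width: 0.0547
grip_force: 0.0
```

Run:
```python
from h import *
# large_red: compare edge images to projected icing rim for grid of positions
th=np.linspace(0,2*np.pi,120,endpoint=False)
for c in("top","scene"):
    im=cv2.imread(f'pics/{c}3.png').astype(np.float32)
    g=cv2.GaussianBlur(im[...,2]-0.0*im[...,1],(0,0),.6)  # red channel: dough dark / rim darker
    best=[]
    for x in np.arange(.615,.637,.0005):
        for y in np.arange(-.009,.013,.0005):
            def ring(rad,z=.024): 
                P=np.c_[x+rad*np.cos(th),y+rad*np.sin(th),0*th+z];p=proj(c,P).astype(np.float32)
                return cv2.remap(g,p[:,0][None],p[:,1][None],cv2.INTER_LINEAR)[0]
            best.append((ring(.021).mean()+ring(.0).mean()*0-ring(.0285,.0225).mean(),x,y))
    best.sort();b=np.array(best[-15:]);print(c,b[-1],b[:,1:].mean(0))
print(status.read_state()['ee_pos'])
```

```text
Traceback (most recent call last):
  File "h.py", line 8, in proj
    def proj(c,P): K,D,R,t=cal(c);return cv2.projectPoints(np.array(P,float).reshape(-1,1,3),cv2.Rodrigues(R)[0],t,K,D)[0][:,0]
                           ~~~^^^
  File "h.py", line 5, in cal
    k=vision.calibration(c);K=np.array([[k["fx"],0,k["cx"]],[0,k["fy"],k["cy"]],[0,0,1]])
ValueError: time passes only in moves, steps and waits
```

```bash
sed -i 's/^def cal(c)/import functools\n@functools.lru_cache\ndef cal(c)/' h.py
cat > ring.py <<'E'
from h import *
th=np.linspace(0,2*np.pi,90,endpoint=False)
def ringfit(c,im,x0,y0,z,ch,ri,ro,w=.008):
    g=cv2.GaussianBlur(im.astype(np.float32)[...,ch],(0,0),.6);best=[]
    for x in np.arange(x0-w,x0+w,.0005):
        for y in np.arange(y0-w,y0+w,.0005):
            def ring(rad,z):
                p=proj(c,np.c_[x+rad*np.cos(th),y+rad*np.sin(th),0*th+z]).astype(np.float32)
                return cv2.remap(g,p[:,0][None],p[:,1][None],cv2.INTER_LINEAR)[0].mean()
            best.append((ring(ri,z)-ring(ro,z-.001),x,y))
    best.sort();b=np.array(best[-15:]);return b[-1].round(4),b[:,1:].mean(0).round(4)
E
python3 - <<'E'
from ring import *
for c in("top","scene"): print(c,ringfit(c,cv2.imread(f'pics/{c}3.png'),.625,.002,.024,2,.021,.0285))
E
```

```text
top (array([6.83131e+01, 6.23000e-01, 1.50000e-03]), array([0.623 , 0.0017]))
scene (array([6.80334e+01, 6.28000e-01, 1.00000e-03]), array([0.628 , 0.0008]))
```

>>> play_rows(series=[[0,0,0,0,0,0],[0,0,0,0,0,0],[0,0,0,0,0,0]])

```text
time: 10.7
ee_pos: [0.627, 0.1926, 0.1853]
eef_rot: [-0.0, 1.0, 0.0, 0.0]
ft_force: [-0.3, -0.2, 0.7]
width: 0.0437
grip_force: 10.0
```

>>> play_rows(series=[[0,0,-0.2,0,0,0],[0,0,-0.4,0,0,0],[0,-0.2,-0.45,0,0,0],[0,-0.4,-0.45,0,0,0],[0,-0.6,-0.45,0,0,0]])

```text
time: 11.2
ee_pos: [0.6269, 0.1016, 0.2533]
eef_rot: [-0.0, 1.0, 0.0, 0.0]
ft_force: [1.2, -1.1, -0.8]
width: 0.0436
grip_force: 10.0
```

>>> play_rows(series=[[0.01,-0.25,0,0,0,0],[0.01,-0.45,0,0,0,0],[0.01,-0.6,0,0,0,0],[0.01,-0.67,0,0,0,0],[0.01,-0.67,0,0,0,0]])

```text
time: 11.7
ee_pos: [0.6254, 0.0006, 0.2528]
eef_rot: [0.001, 1.0, -0.0, 0.0]
ft_force: [-0.8, -0.0, -0.1]
width: 0.0436
grip_force: 10.0
```

>>> play_rows(series=[[0,0,0,0,0,0],[0,0,0,0,0,0],[0,0,0,0,0,0]])

```text
time: 12.0
ee_pos: [0.6255, 0.0036, 0.2527]
eef_rot: [-0.001, 1.0, 0.0, -0.0]
ft_force: [1.2, -0.7, -0.6]
width: 0.0436
grip_force: 10.0
```

Run:
```python
from h import *
s=status.read_state();print(s['ee_pos'],s['eef_rot'],s['width'])
im=vision.camera('scene');cv2.imwrite('pics/s4.png',im)
b=blob('scene',im,(.6255,.002,.089),'red',0);print(b[1:],proj('scene',[.6255,.002,.0865]))
print(go((.6255,.002,.0463)))
```

```text
[0.62554481 0.003572   0.25265368] [-9.91977752e-04  9.99999472e-01  2.60383082e-04 -5.93967178e-05] 0.04359923860581732
(array([330.60962567, 222.09625668]), np.int32(187), np.float64(1.3216017316312774)) [[330.16209735 221.54441744]]
(array([ 0.   , -0.008,  0.286]), array([ 0.001, -0.   ,  0.003]))
```

>>> play_rows(series=[[0,-0.003,0.12,0,0,0],[0,-0.003,0.2,0,0,0],[0,-0.003,0.25,0,0,0],[0,-0.003,0.275,0,0,0],[0,-0.003,0.275,0,0,0]])

```text
time: 12.55
ee_pos: [0.6254, 0.0016, 0.2111]
eef_rot: [0.0, 1.0, -0.0, -0.0]
ft_force: [0.3, 0.1, -0.2]
width: 0.0435
grip_force: 10.0
```

>>> play_rows(series=[[0,0,0,0,0,0],[0,0,0,0,0,0],[0,0,0,0,0,0]])

```text
time: 12.85
ee_pos: [0.6256, 0.0016, 0.212]
eef_rot: [0.0, 1.0, 0.0, 0.0]
ft_force: [-0.2, -0.6, -0.3]
width: 0.0435
grip_force: 10.0
```

>>> play_rows(series=[[0,0.003,0.013,0,0,0],[0,0.003,0.013,0,0,0],[0,0.003,0.013,0,0,0]])

```text
time: 13.15
ee_pos: [0.6254, 0.0021, 0.2095]
eef_rot: [0.0, 1.0, 0.0, -0.0]
ft_force: [-0.4, -0.2, -0.8]
width: 0.0437
grip_force: 10.0
```

>>> play_rows(series=[[0,0,0,0,0,0],[0,0,0,0,0,0],[0,0,0,0,0,0],[0,0,0,0,0,0]], fingers=0.6)

```text
time: 13.55
ee_pos: [0.6255, 0.002, 0.2096]
eef_rot: [0.0, 1.0, 0.0, 0.0]
ft_force: [0.1, 0.2, -0.1]
width: 0.0662
grip_force: 0.0
```

>>> play_rows(series=[[0,0,-0.15,0,0,0],[0,0,-0.35,0,0,0],[0,-0.2,-0.5,0,0,0],[0.1,-0.5,-0.5,0,0,0],[0.2,-0.8,-0.5,0,0,0]])

```text
time: 14.05
ee_pos: [0.5954, -0.1189, 0.2855]
eef_rot: [-0.001, 1.0, 0.0, 0.001]
ft_force: [0.2, -0.4, 0.1]
width: 0.0699
grip_force: 0.0
```

>>> play_rows(series=[[0.2,-0.25,0,0,0,0],[0.4,-0.5,0,0,0,0],[0.6,-0.75,0,0,0,0],[0.7,-1,0,0,0,0],[0.7,-1,0,0,0,0]], fingers=1)

```text
time: 14.55
ee_pos: [0.487, -0.2736, 0.2853]
eef_rot: [0.004, 1.0, -0.001, 0.0]
ft_force: [-0.2, -0.5, 0.8]
width: 0.0864
grip_force: 0.0
```

Run:
```python
from ring import *
s=status.read_state();print(s['ee_pos'],s['eef_rot'],s['width'])
h=[]
for c in("top","scene"):
    im=vision.camera(c);cv2.imwrite(f'pics/{c}5.png',im)
    print(c,"small",ringfit(c,im,.6255,.002,.044,2,.013,.0195),"large",ringfit(c,im,.6255,.002,.024,2,.0225,.0288))
    u,v=proj(c,[.625,.002,.02])[0].astype(int);h.append(cv2.resize(im[v-40:v+40,u-40:u+40],(400,400)))
    for n in("large_white","small_white"):
        P=(.4755,-.3755,.02) if n[0]=="l" else (.456,-.0602,.02);b=blob(c,im,P,"white",0);print(n,b[1:],plane(c,b[1],.02))
cv2.imwrite('pics/c5.png',np.hstack(h));print(go((.4755,-.3755,.0215)))
```

```text
[ 0.48700504 -0.2735588   0.28526831] [ 4.30938528e-03  9.99990148e-01 -1.05802169e-03  1.18872667e-04] 0.08639423506334724
top small (array([7.7876e+01, 6.2450e-01, 1.5000e-03]), array([0.6246, 0.0015])) large (array([3.62379e+01, 6.22000e-01, 2.00000e-03]), array([0.6218, 0.0017]))
large_white (array([478.3       , 190.38571429]), np.int32(210), np.float64(40.156640936423095)) [[ 0.57441891 -0.41802695  0.02      ]]
small_white (array([343.09333333, 237.14666667]), np.int32(150), np.float64(0.09345966856445645)) [[ 0.45592652 -0.05997399  0.02      ]]
scene small (array([6.97018e+01, 6.28000e-01, 5.00000e-04]), array([0.6282, 0.0007])) large (array([4.22688e+01, 6.28500e-01, 1.00000e-03]), array([0.6285, 0.001 ]))
large_white (array([164.96875, 200.38125]), np.int32(160), np.float64(0.5615082192673377)) [[ 0.4769626 -0.3758917  0.02     ]]
small_white (array([297.08955224, 182.35820896]), np.int32(134), np.float64(0.13003329002637645)) [[ 0.45613288 -0.06049952  0.02      ]]
(array([ 0.096, -0.712,  0.665]), array([ 0.   ,  0.001, -0.004]))
```

View pics/c5.png

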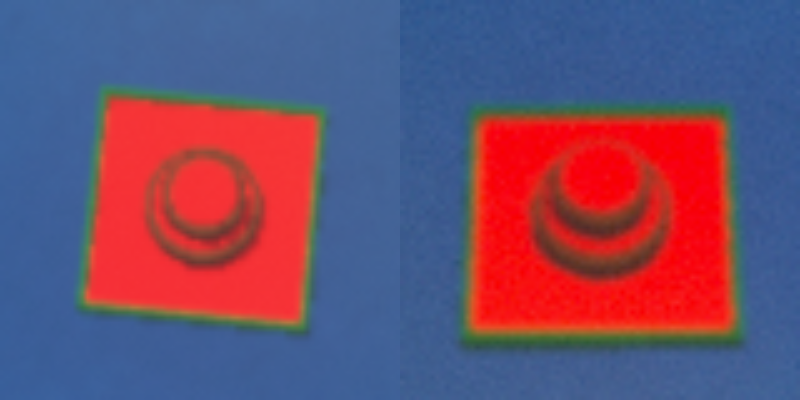

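The red pile is flat and concentric: in both views the small disc sits centred on the large one (crop 202,195 and 602,185). Now large_white.

>>> play_rows(series=[[0.09,-0.3,0,0,0,0],[0.09,-0.6,0.1,0,0,0],[0.09,-0.71,0.3,0,0,0],[0.09,-0.71,0.3,0,0,0],[0.09,-0.71,0.3,0,0,0]])

```text
time: 15.15
ee_pos: [0.4778, -0.3732, 0.239]
eef_rot: [-0.001, 1.0, 0.001, -0.001]
ft_force: [0.7, 0.8, 0.7]
width: 0.087
grip_force: 0.0
```

```bash
python3 -c "
from h import *
print(status.read_state()['ee_pos'],go((.4755,-.3755,.0215)))"
```

```text
[ 0.47775554 -0.37321608  0.23901091] (array([ 0.015, -0.016,  0.36 ]), array([ 0.002, -0.003,  0.002]))
```

>>> play_rows(series=[[0.01,-0.012,0.15,0,0,0],[0.01,-0.012,0.28,0,0,0],[0.01,-0.012,0.36,0,0,0],[0.01,-0.012,0.36,0,0,0],[0.01,-0.012,0.36,0,0,0]])

```text
time: 15.65
ee_pos: [0.4762, -0.3758, 0.1866]
eef_rot: [-0.001, 1.0, -0.0, 0.001]
ft_force: [-0.9, -0.0, -0.5]
width: 0.0872
grip_force: 0.0
```

>>> play_rows(series=[[0,0,0,0,0,0],[0,0,0,0,0,0],[0,0,0,0,0,0],[0,0,0,0,0,0],[0,0,0,0,0,0]], fingers=-1, squeeze=12)

```text
time: 16.15
ee_pos: [0.4755, -0.3763, 0.1858]
eef_rot: [0.0, 1.0, 0.0, 0.0]
ft_force: [-0.4, 0.5, 2.7]
width: 0.0615
grip_force: 12.0
```

>>> play_rows(series=[[0,0,-0.2,0,0,0],[0,0,-0.4,0,0,0],[-0.2,0.2,-0.4,0,0,0],[-0.4,0.4,-0.4,0,0,0],[-0.5,0.55,-0.4,0,0,0]])

```text
time: 16.65
ee_pos: [0.5529, -0.291, 0.2456]
eef_rot: [-0.001, 1.0, 0.0, 0.001]
ft_force: [1.3, -0.5, -0.6]
width: 0.0616
grip_force: 12.0
```

>>> play_rows(series=[[-0.15,0.2,0,0,0,0],[-0.3,0.4,0,0,0,0],[-0.44,0.553,0,0,0,0],[-0.44,0.553,0,0,0,0],[-0.44,0.553,0,0,0,0]])

```text
time: 17.15
ee_pos: [0.6166, -0.2103, 0.2452]
eef_rot: [-0.001, 1.0, -0.0, -0.0]
ft_force: [-0.2, -1.2, -1.4]
width: 0.0615
grip_force: 12.0
```

>>> play_rows(series=[[0,0,0,0,0,0],[0,0,0,0,0,0],[0,0,0,0,0,0]])

```text
time: 17.45
ee_pos: [0.6159, -0.2118, 0.2457]
eef_rot: [0.001, 1.0, -0.0, -0.0]
ft_force: [-0.5, -0.2, -0.6]
width: 0.0617
grip_force: 12.0
```

```bash
python3 -c "
from h import *
print(status.read_state()['ee_pos'],go((.617,-.2108,.026)))"
```

```text
[ 0.61587861 -0.21181363  0.2456765 ] (array([-0.007,  0.007,  0.375]), array([-0.   , -0.   , -0.003]))
```

>>> play_rows(series=[[-0.005,0.003,0.15,0,0,0],[-0.005,0.003,0.28,0,0,0],[-0.005,0.003,0.34,0,0,0],[-0.005,0.003,0.365,0,0,0],[-0.005,0.003,0.365,0,0,0]])

```text
time: 17.95
ee_pos: [0.6172, -0.2107, 0.191]
eef_rot: [0.0, 1.0, -0.0, -0.0]
ft_force: [-0.0, 1.1, 0.4]
width: 0.0617
grip_force: 12.0
```

>>> play_rows(series=[[0,0,0,0,0,0],[0,0,0,0,0,0],[0,0,0,0,0,0]])

```text
time: 18.25
ee_pos: [0.6174, -0.2104, 0.1914]
eef_rot: [0.0, 1.0, -0.0, 0.0]
ft_force: [0.1, -1.3, -1.3]
width: 0.0617
grip_force: 12.0
```

>>> play_rows(series=[[0.002,-0.002,0.011,0,0,0],[0.002,-0.002,0.011,0,0,0],[0.002,-0.002,0.011,0,0,0]])

```text
time: 18.55
ee_pos: [0.6172, -0.2107, 0.1897]
eef_rot: [-0.0, 1.0, 0.0, 0.0]
ft_force: [-0.6, 0.8, 5.7]
width: 0.0618
grip_force: 12.0
```

>>> play_rows(series=[[0,0,0,0,0,0],[0,0,0,0,0,0],[0,0,0,0,0,0]], fingers=0.66)

```text
time: 18.85
ee_pos: [0.6167, -0.2106, 0.1889]
eef_rot: [0.0, 1.0, 0.0, -0.0]
ft_force: [0.8, -0.3, -0.3]
width: 0.071
grip_force: 0.0
```

>>> play_rows(series=[[0,0,-0.15,0,0,0],[0,0,-0.35,0,0,0],[0,0,-0.5,0,0,0],[0.2,0.2,-0.5,0,0,0],[0.4,0.4,-0.5,0,0,0]])

```text
time: 19.35
ee_pos: [0.5563, -0.1508, 0.2645]
eef_rot: [0.001, 1.0, -0.0, 0.001]
ft_force: [0.5, 0.8, 1.0]
width: 0.0719
grip_force: 0.0
```

>>> play_rows(series=[[0.2,0.2,0,0,0,0],[0.4,0.4,0,0,0,0],[0.6,0.6,0,0,0,0],[0.67,0.6,0,0,0,0],[0.67,0.6,0,0,0,0]], fingers=1)

```text
time: 19.85
ee_pos: [0.4554, -0.0603, 0.2643]
eef_rot: [-0.001, 1.0, 0.001, 0.0]
ft_force: [0.6, 0.5, 0.1]
width: 0.0863
grip_force: 0.0
```

Run:
```python
from h import *
s=status.read_state();print(s['ee_pos'],s['eef_rot'],s['width'])
h=[]
for c in("top","scene"):
    im=vision.camera(c);cv2.imwrite(f'pics/{c}6.png',im)
    for d in spotter.regions_of(c,"large_white")[:2]:
        p=np.argwhere(d["pixels"])[:,::-1];print(c,round(d["conf"],2),len(p),p.mean(0).round(1),plane(c,p.mean(0),.018))
    u,v=proj(c,[.617,-.211,.02])[0].astype(int);h.append(cv2.resize(im[v-40:v+40,u-40:u+40],(400,400)))
cv2.imwrite('pics/c6.png',np.hstack(h));print(go((.456,-.0602,.0215)))
```

```text
[ 0.45544333 -0.06030236  0.26427884] [-6.33218609e-04  9.99999537e-01  7.22441135e-04  6.31904003e-05] 0.08629778579669316
top 0.66 397 [399.5 174.6] [[ 0.61773554 -0.21027645  0.018     ]]
scene 0.88 641 [233.1 247.1] [[ 0.62262214 -0.20959494  0.018     ]]
(array([0.009, 0.009, 0.529]), array([-0.001,  0.001, -0.003]))
```

View pics/c6.png

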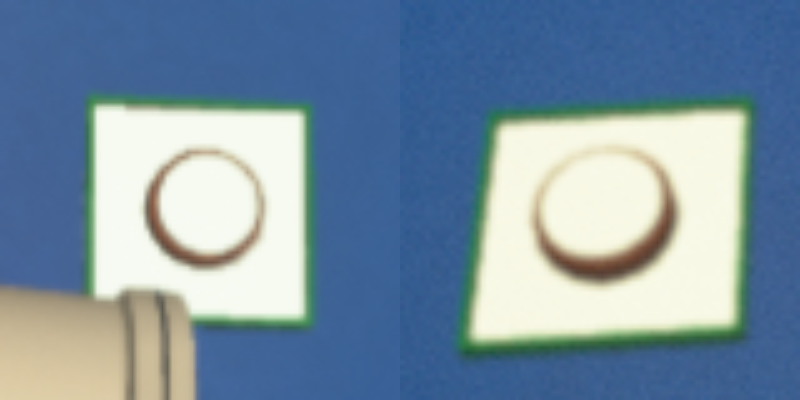

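large_white lies flat in the middle of the white tray (crop 205,207 and 603,205). Now small_white.

>>> play_rows(series=[[0.003,0.004,0.2,0,0,0],[0.003,0.004,0.4,0,0,0],[0.003,0.004,0.525,0,0,0],[0.003,0.004,0.525,0,0,0],[0.003,0.004,0.525,0,0,0]])

```text
time: 20.55
ee_pos: [0.4565, -0.0609, 0.185]
eef_rot: [0.001, 1.0, -0.001, -0.0]
ft_force: [-0.1, -0.3, 0.5]
width: 0.087
grip_force: 0.0
```

>>> play_rows(series=[[0,0,0,0,0,0],[0,0,0,0,0,0],[0,0,0,0,0,0],[0,0,0,0,0,0],[0,0,0,0,0,0]], fingers=-1, squeeze=10)

```text
time: 21.05
ee_pos: [0.456, -0.06, 0.1855]
eef_rot: [-0.0, 1.0, 0.0, 0.0]
ft_force: [-0.2, -0.3, -0.7]
width: 0.055
grip_force: 0.0
```

>>> play_rows(series=[[0,0,0,0,0,0],[0,0,0,0,0,0],[0,0,0,0,0,0]])

```text
time: 21.35
ee_pos: [0.456, -0.06, 0.1855]
eef_rot: [-0.0, 1.0, 0.0, 0.0]
ft_force: [0.4, 0.9, 0.9]
width: 0.044
grip_force: 10.0
```

Run:
```python
from ring import *
for c in("top","scene"):
    im=cv2.imread(f"pics/{c}6.png");print(c,ringfit(c,im,.617,-.211,.024,1,.021,.0285))
s=status.read_state();print(s['ee_pos'],s['width'])
```

```text
top (array([93.9578,  0.616 , -0.21  ]), array([ 0.616 , -0.2101]))
scene (array([88.4639,  0.621 , -0.2105]), array([ 0.6207, -0.2106]))
[ 0.4559804  -0.05999131  0.1854714 ] 0.044025221051917245
```

>>> play_rows(series=[[0,0,-0.2,0,0,0],[0,0,-0.4,0,0,0],[-0.15,-0.15,-0.45,0,0,0],[-0.35,-0.3,-0.45,0,0,0],[-0.5,-0.5,-0.45,0,0,0]])

```text
time: 21.85
ee_pos: [0.5327, -0.1345, 0.2534]
eef_rot: [-0.002, 1.0, 0.001, 0.001]
ft_force: [-0.1, 0.5, -0.1]
width: 0.0438
grip_force: 10.0
```

>>> play_rows(series=[[-0.2,-0.2,0,0,0,0],[-0.4,-0.35,0,0,0,0],[-0.577,-0.504,0,0,0,0],[-0.577,-0.504,0,0,0,0],[-0.577,-0.504,0,0,0,0]])

```text
time: 22.35
ee_pos: [0.6174, -0.2112, 0.2522]
eef_rot: [0.0, 1.0, -0.0, -0.001]
ft_force: [-0.7, 1.5, -0.3]
width: 0.0435
grip_force: 10.0
```

>>> play_rows(series=[[0,0,0.1,0,0,0],[0,0,0.2,0,0,0],[0,0,0.26,0,0,0],[0,0,0.26,0,0,0],[0,0,0.26,0,0,0]])

```text
time: 22.85
ee_pos: [0.6174, -0.2105, 0.2138]
eef_rot: [-0.0, 1.0, 0.0, -0.0]
ft_force: [0.2, -0.3, 0.4]
width: 0.0436
grip_force: 10.0
```

>>> play_rows(series=[[0,0,0,0,0,0],[0,0,0,0,0,0],[0,0,0,0,0,0]])

```text
time: 23.15
ee_pos: [0.6176, -0.2107, 0.2143]
eef_rot: [0.0, 1.0, -0.0, 0.0]
ft_force: [0.2, 1.1, -1.5]
width: 0.0439
grip_force: 10.0
```

Run:
```python
from h import *
s=status.read_state();print(s['ee_pos'],s['eef_rot'],s['width'],go((.6175,-.2106,.0462)))
im=vision.camera('scene');u,v=proj('scene',[.617,-.211,.03])[0].astype(int);cv2.imwrite('pics/c7.png',cv2.resize(im[v-40:v+40,u-40:u+40],(400,400)))
```

```text
[ 0.61759909 -0.21072534  0.21433631] [ 2.32987903e-05  9.99999939e-01 -9.63286320e-06  3.47947271e-04] 0.04385691947918563 (array([0.001, 0.001, 0.031]), array([-0.   ,  0.001, -0.   ]))
```

View pics/c7.png

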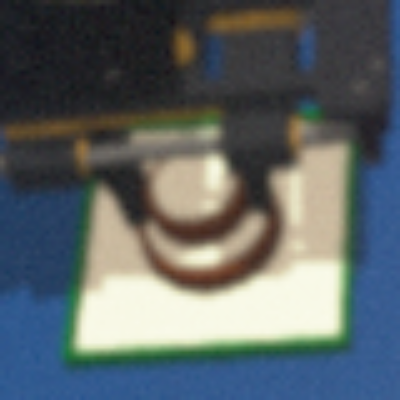

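It is held over the large round, and the small sideways offset in the view matches the parallax. I set it down.

>>> play_rows(series=[[0,0,0.015,0,0,0],[0,0,0.03,0,0,0],[0,0,0.03,0,0,0],[0,0,0.03,0,0,0]])

```text
time: 23.6
ee_pos: [0.6175, -0.2106, 0.2093]
eef_rot: [0.0, 1.0, 0.0, 0.0]
ft_force: [0.4, 0.1, 0.5]
width: 0.0438
grip_force: 10.0
```

>>> play_rows(series=[[0,0,0,0,0,0],[0,0,0,0,0,0],[0,0,0,0,0,0],[0,0,0,0,0,0]], fingers=0.6)

```text
time: 24.0
ee_pos: [0.6175, -0.2107, 0.2094]
eef_rot: [0.0, 1.0, 0.0, -0.0]
ft_force: [0.2, 0.7, 0.1]
width: 0.0657
grip_force: 0.0
```

>>> play_rows(series=[[0,0,-0.15,0,0,0],[0,0,-0.35,0,0,0],[0,0,-0.6,0,0,0],[0.2,0.2,-0.8,0,0,0],[0.4,0.4,-0.9,0,0,0]])

```text
time: 24.5
ee_pos: [0.5572, -0.1513, 0.3465]
eef_rot: [0.001, 1.0, -0.001, 0.001]
ft_force: [0.1, 0.9, 1.2]
width: 0.0692
grip_force: 0.0
```

>>> play_rows(series=[[0.2,0.2,0,0,0,0],[0.4,0.4,0,0,0,0],[0.5,0.7,0,0,0,0],[0.5,1,0,0,0,0],[0.5,1,0,0,0,0]])

```text
time: 25.0
ee_pos: [0.482, 0.0052, 0.3447]
eef_rot: [-0.004, 1.0, 0.001, 0.0]
ft_force: [-0.1, 0.0, -0.1]
width: 0.0698
grip_force: 0.0
```

Run:
```python
from ring import *
h=[]
for c in("top","scene"):
    im=vision.camera(c);cv2.imwrite(f'pics/{c}8.png',im)
    print(c,"small",ringfit(c,im,.6175,-.211,.044,1,.013,.0195),"red small",ringfit(c,im,.6255,.002,.044,2,.013,.0195))
    u,v=proj(c,[.617,-.211,.02])[0].astype(int);h.append(cv2.resize(im[v-40:v+40,u-40:u+40],(400,400)))
    a=cv2.imread(f'pics/{c}0.png')
cv2.imwrite('pics/c8.png',np.vstack([np.hstack(h),cv2.resize(cv2.imread('pics/scene8.png')[130:270,140:520],(800,200))]))
```

```text
top small (array([103.6139,   0.617 ,  -0.2105]), array([ 0.6169, -0.2108])) red small (array([ 3.7069e+00,  6.2300e-01, -1.5000e-03]), array([ 0.623 , -0.0017]))
scene small (array([88.9959,  0.6205, -0.211 ]), array([ 0.6205, -0.2108])) red small (array([6.83138e+01, 6.28000e-01, 5.00000e-04]), array([0.6282, 0.0007]))
```

View pics/c8.png

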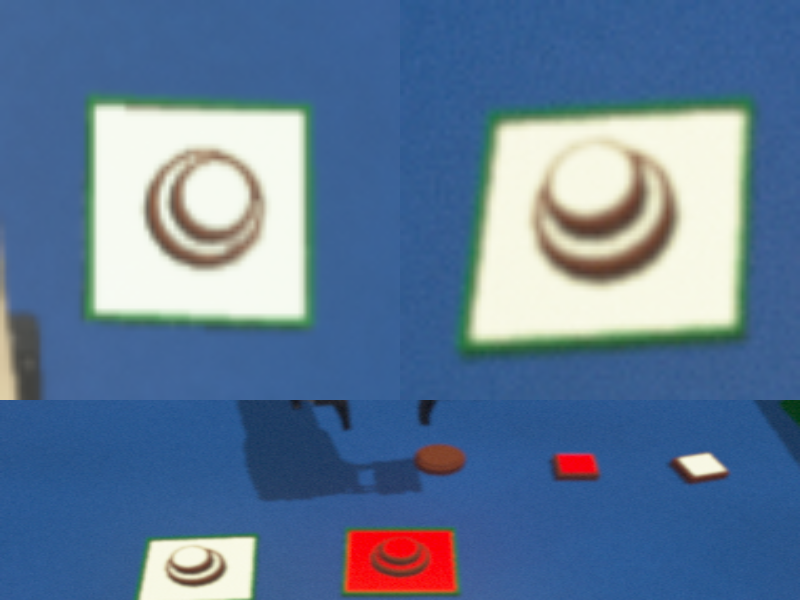

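Both piles stand concentric in the middle of their trays. The small white round fits within about 1 mm of its large one in both views, and the squares and the plain round have not moved. Handing in.

```bash
python3 -c "
from bench import job
print(job.close_job())"
```

```text
the job is handed in; nothing more can be done
None
```

The job is handed in: the red pile and then the white pile were built flat, icing up, each centred in its tray to about 1–2 mm by the camera checks, with the two squares and the plain round left in place, at about 25 s of the 109 s allowed.

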